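# Seat a spice jar in a labelling cradle and hold it down

### The arm

A 6-joint arm with a two-finger parallel gripper is mounted at the origin on a cart in front of the work surface, level with it; the furniture and walls round the work are solid. World frame = base frame: x ahead of the robot, y to its left, z up, the work surface at z = 0. Lengths are in m, angles in rad, forces in N, time in s.
With the tool pointing down it reaches from about 0.35 to 0.975 m from the base axis. Payload 4.9 kg.
Tool frame: the origin (TCP) lies midway between the tips of the shut fingers; the grasp point (between the pads) lies 19 mm behind it; z points along the fingers, y is the line along which they close (so a half turn about z gives the same grasp; the last joint's range is limited). The gripper opens to 85 mm and grips with 20 to 120 N. Pads are 22 mm wide; open, the fingers measure 114 mm over their backs; the gripper's body (76 mm by 85 mm) begins 54 mm behind the grasp point. The pads swing forward as they close: fully open they stand 13 mm farther back than shut.
Start: joints at [-1.372, 0.053, 1.613, -0, 1.476, -0.119], TCP at [0.195, -0.594, 0.231] pointing down, gripper open.
Joint ranges: [-3.01, 3.01], [-1.01, 2.22], [0.06, 2.58], [-1.02, 4.17], [0.09, 2.62], [-3.14, 3.14]. Speed limits (rad/s): [2.57, 2.57, 3.14, 3.14, 3.14, 3.14].

### API

Orientations are given as a unit quaternion [w, x, y, z].
In Python, from plant import manip gives the robot as it stands.
- The arm moves only by the tool move_arm, never from a script. Its argument "increments" is one flat list of numbers, 5 for each row, row after row: the shift along the tool's x, y, z in mm, then the turn about the tool's z in rad, then the opening, from 0 (shut) to 1 (fully open). In form: [tx, ty, tz, spin, jaw, tx, ty, tz, spin, jaw, ...]. A call has 1 to 8 rows; each row shifts and turns the commanded pose from where the row before left it, along the tool's axes as they then stand; what a row does not reach is not made up. A row lasts 1/12 s, in which the tool goes at most 41.7 mm and 7.16 degrees, less where a joint would pass 70% of its speed; a pose out of reach is approached as far as the arm can. A call with a gripper value outside its range is refused whole. The fingers move at their own pace and stop on an object; the grip force is fixed at half the most. Time passes only in rows, so rows that do not move let the fingers close. It gives the time, the measured TCP pose, the force, the opening and the grip force at its end, in the units of the state.
- manip.state(): the state, without advancing time (a new reading comes with each control period).
- manip.grab_frame(name): name is "side" or "top"; returns a dict with "image" (384x512x3 uint8, blue, green, red), "fov_y" (degrees; the focal length in pixels is half the picture's height over the tangent of half this angle, whatever the lens; pixels are square), "cx", "cy" (the principal point, pixels), "k1" (the pictures are not rectified: a ray, as slopes to the right and down, at radius r is drawn at 1 + k1 r^2 times it, then the intrinsics apply), "eye" and "rotation" of the camera in the world. Camera axes: x right, y down, z forward; pixel columns grow to the right and rows downward; lengths in m; the calibration is good to about 2 mm. A picture is of the moment at which its call begins. There is no depth.
- manip.job_done(): hands the job in; it is judged then, once.
The state is a dict: "time": time; "joint_pos": joint angles; "joint_vel": joint speeds; "joint_efforts": joint torques, N m; "tool_pos": TCP position; "tool_rot": TCP orientation; "contact_force": force on the tool from outside, world axes, zero at the start; "ft_torque": the same for the moment, N m; "gripper_width": opening from 0.0 (shut) to 1.0 (fully open); "grasp_force": force on a finger pad.
Only numpy, scipy, OpenCV 4.12 (cv2) and the standard library are available. Lean on these libraries where they do the work, as an engineer would, in place of code of your own. Each camera call takes 0.05 s, during which the arm holds its last target. There are 200 camera calls.

### The job

The spice jar lying on the worktop is to get a new label. Lay it gently, lengthwise, in the V of the wooden labelling cradle, with its glass base flush against the cradle's upright end stop, and press it firmly (about 10 to 20 N) down so that it bears on both sloping sides. Finish while still pressing it down there with the gripper - do not let go or back off, and do not move the timer, the standing jar or the matchbox.

Things in the scene. Friction and masses are not known exactly. Their poses are not given: they have to be found in the camera images.
- jar: Glass spice jar lying on its side on the worktop: a plain cylinder, 41 mm in diameter (radius 20.4 mm), 105 mm long with its black cap (21 mm long, as wide as the glass), about 0.11 kg (varies); rolls freely. Origin: centre of its glass base, the end away from the cap; z axis along the jar from base to cap. At the start its base end is roughly to the robot's left (+y).
- jar_cap (a point): Centre of the outer face of the jar's black cap, 105 mm from jar along the jar's axis.
- cradle: Wooden labelling cradle, fixed; left or right of the jar. Base board 84 mm (x) by 124 mm (y), 12 mm thick, with two V rests open upward and an upright end stop at its +y end (left, as the robot sees it). Origin: underside of the board, on the line of the V, 55 mm from the stop's inner face; z up; the V runs along y. A seated jar's axis is 50 mm, its crest 70.4 mm above the worktop.
- seat (a point): Point on the inner face of the end stop where the centre of the seated jar's base lies: at 55 mm along the cradle's y, 50 mm above the worktop; axes as the cradle's. The stop is 60 mm wide, 9 mm thick, its top 61 mm above the worktop.
- slope_near: The 45 degree slopes of both V rests on the robot's side (cradle -x), fixed to it; origin and axes as the cradle's. Each rest is 72 mm wide (x), 16 mm thick (y), its top 52 mm above the worktop, centred at y = +40 mm and y = -36 mm. The 60 mm gap between them is open at both sides and down to the board: room for fingers that hold the jar by its middle.
- slope_far: The 45 degree slopes of both V rests on the side away from the robot (cradle +x); all else as for slope_near.
- timer: Round kitchen timer, 61 mm wide, 54 mm high; origin under its centre. Leave it alone.
- standing_jar: A similar spice jar, standing upright farther back, 41 mm in diameter, 105 mm high; origin under its centre. Leave it alone.
- matchbox: Matchbox lying flat, 37 x 56 x 15 mm; origin under its centre. Leave it alone.
Mind the look-alikes: they are no part of the job. Of the things that look like the jar, the larger one is meant.

How it is judged:
By the outcome, as a careful person would: the job done as asked, in the order asked, and still so for the second after the job is handed in, while the arm keeps its last pose, push and grip.
It also fails if it takes over 51 s, if anything falls off the work surface, if the arm or the gripper's body presses on something with over 40 N, if the wrist force passes 120 N, or if a joint passes its speed limit or range.

## Working session

There is one attempt and no reset: what is moved stays moved. The work goes in short steps, Python scripts to look and compute and a tool call to move; the robot and the scene stay as the last step left them, time stands still between calls to the robot, and variables do not carry over. Pictures are saved under pics/ and viewed, at most 10 in all, crops included, and the job is handed in when it is done.

Besides the shell and the picture viewer there is one more tool, called after "Call:" as name(argument=value, ...) on one line, values as JSON. move_arm: Moves the arm, as the interface text tells. Its arguments: {"type":"object","properties":{"increments":{"type":"array"}},"required":["increments"]}

```bash
mkdir -p pics
cat > h.py <<'E'
import numpy as np, cv2
from plant import manip
def grab(n,f=None):
    d=manip.grab_frame(n)
    if f: cv2.imwrite('pics/'+f,d['image'])
    return d
def ray(d,u,v):
    f=d['image'].shape[0]/2/np.tan(np.radians(d['fov_y'])/2)
    x=np.array([(u-d['cx'])/f,(v-d['cy'])/f]);s=x.copy()
    for _ in range(30): s=x/(1+d['k1']*(s@s))
    return np.array(d['eye']),np.array(d['rotation']).reshape(3,3)@np.array([s[0],s[1],1])
def onz(d,u,v,z):
    e,r=ray(d,u,v); return e+r*(z-e[2])/r[2]
def proj(d,P):
    f=d['image'].shape[0]/2/np.tan(np.radians(d['fov_y'])/2)
    c=np.array(d['rotation']).reshape(3,3).T@(np.array(P)-d['eye']);s=c[:2]/c[2]
    s=s*(1+d['k1']*(s@s)); return s*f+[d['cx'],d['cy']]
E
python3 - <<'E'
from h import *
for n in('side','top'):
    d=grab(n,n+'0.png');print(n,d['fov_y'],d['k1'],d['eye'],np.round(d['rotation'],3).tolist())
s=manip.state();print(s)
E
```

```text
side 46.79556695893716 -0.0034986882126678514 [0.4340514  0.78017858 0.51091454] [0.042, -0.048, 0.864, -0.5]
top 44.3818089000859 -0.14752186898616085 [4.32708693e-01 4.37873121e-04 1.06598755e+00] [0.045, -0.702, 0.709, -0.049]
{'time': 0.1, 'joint_pos': array([-1.37205295e+00,  5.33215085e-02,  1.61415431e+00,  2.39078543e-05,
        1.47598567e+00, -1.19007863e-01]), 'joint_vel': array([-6.12635526e-04, -2.86891266e-03, -3.46729815e-03,  9.56551279e-04,
        1.37860377e-03, -6.28981511e-05]), 'joint_efforts': array([-1.64463445e-04, -3.94904101e+01, -3.71364176e+01, -1.19875322e-04,
        3.90129135e-03, -1.95652476e-06]), 'tool_pos': array([ 0.19516064, -0.59316129,  0.23016836]), 'tool_rot': array([-9.34149216e-04,  9.87405544e-01,  1.58206888e-01, -2.53535355e-05]), 'contact_force': array([0.70119752, 0.3908147 , 0.42610774]), 'ft_torque': array([-0.02925105, -0.0040041 ,  0.02482355]), 'grasp_force': 0.0, 'gripper_width': 0.9971098555743916}
```

View pics/top0.png

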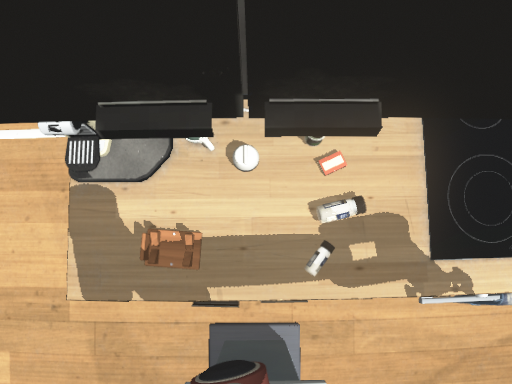

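View pics/side0.png

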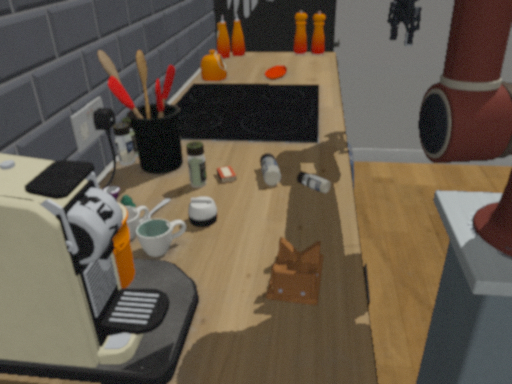

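The top view shows the jar lying at about (340,209) with its cap at the right, a smaller look-alike at (320,258), the cradle at (172,248), timer (246,158), matchbox (332,163) and the standing jar (316,138). The side view shows the same things: cradle (296,275), jar (270,170). "rotation" is a quaternion.

```bash
sed -i "s/^def grab/from scipy.spatial.transform import Rotation as Ro\ndef grab/; s/    d=manip.grab_frame(n)/    d=manip.grab_frame(n); q=np.array(d['rotation']); d['rotation']=Ro.from_quat(np.r_[q[1:],q[0]]).as_matrix()/" h.py
python3 - <<'E'
from h import *
d=grab('top','t1.png'); im=d['image']
a=cv2.resize(im[185:285,290:390],None,fx=4,fy=4,interpolation=cv2.INTER_CUBIC)
b=cv2.resize(im[210:285,125:225],None,fx=4,fy=4,interpolation=cv2.INTER_CUBIC)
b=cv2.copyMakeBorder(b,0,100,0,0,cv2.BORDER_CONSTANT)
cv2.imwrite('pics/crop1.png',np.hstack([a,b]))
for n,u,v,z in[('jarbase',316,212,.02),('cap',364,204,.02),('cradle',172,248,.05),('timer',246,158,.05),('match',332,163,.015),('stand',316,138,.1),('small',320,258,.015)]: print(n,onz(d,u,v,z).round(3))
E
```

```text
jarbase [ 0.53  -0.142  0.02 ]
cap [ 0.547 -0.252  0.02 ]
cradle [0.453 0.174 0.05 ]
timer [0.649 0.013 0.05 ]
match [ 0.643 -0.183  0.015]
stand [ 0.68  -0.136  0.1  ]
small [ 0.428 -0.15   0.015]
```

View pics/crop1.png

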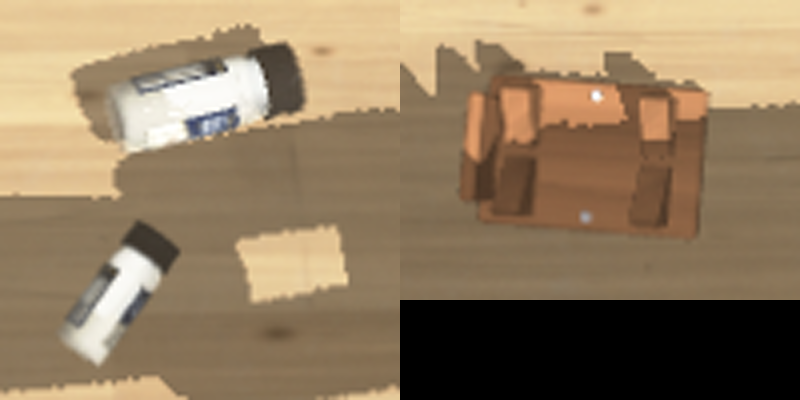

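The crop shows the jar with base corners at crop (108,95)/(125,150) and cap corners (290,43)/(303,108). Cradle board corners are at (480,220), (695,238) and (708,92), with the stop at the left.

```bash
cat >> h.py <<'E'
def c1(x,y): return 290+(x+.5)/4-.5,185+(y+.5)/4-.5
def c2(x,y): return 125+(x-400+.5)/4-.5,210+(y+.5)/4-.5
E
python3 - <<'E'
from h import *
d=grab('top')
P=[onz(d,*c1(*p),.022)[:2] for p in[(108,95),(127,151),(290,43),(303,110)]]
b=(P[0]+P[1])/2;c=(P[2]+P[3])/2
print('base',b,'cap',c,'L',np.linalg.norm(c-b),'W',np.linalg.norm(P[0]-P[1]),np.linalg.norm(P[2]-P[3]),'ang',np.degrees(np.arctan2(*(b-c)[::-1])))
Q=[onz(d,*c2(*p),.012)[:2] for p in[(480,220),(695,238),(708,92)]]
bl,br,tr=Q
print(Q,np.linalg.norm(bl-br),np.linalg.norm(tr-br))
v=bl-br;print('yaw of y axis',np.degrees(np.arctan2(v[1],v[0])), 'xaxis',np.degrees(np.arctan2(*(tr-br)[::-1])), 'centre',(bl+tr)/2)
# candidates for details in both views: draw cradle model pts
yaw=np.arctan2(v[1],v[0])-np.pi/2
ce=(bl+tr)/2; print(yaw)
s=grab('side')
img=cv2.resize(s['image'][225:315,245:345],None,fx=5,fy=5,interpolation=cv2.INTER_CUBIC)
jm=cv2.resize(s['image'][135:225,230:340],None,fx=3,fy=3,interpolation=cv2.INTER_CUBIC)
jm=cv2.copyMakeBorder(jm,0,img.shape[0]-jm.shape[0],0,0,cv2.BORDER_CONSTANT)[:,:300]
cv2.imwrite('pics/crop2.png',np.hstack([img,jm]))
E
```

```text
base [ 0.52264425 -0.14866555] cap [ 0.54763924 -0.25100422] L 0.10534682248777483 W 0.03298127186253781 0.038494062196745546 ang 103.7251039021982
[array([0.41649505, 0.242269  ]), array([0.40622774, 0.12129888]), array([0.48740311, 0.11409012])] 0.12140505572765313 0.08149483036145382
yaw of y axis 85.14865959172934 xaxis -5.074825995377673 centre [0.45194908 0.17817956]
-0.08467186325936882
```

View pics/crop2.png

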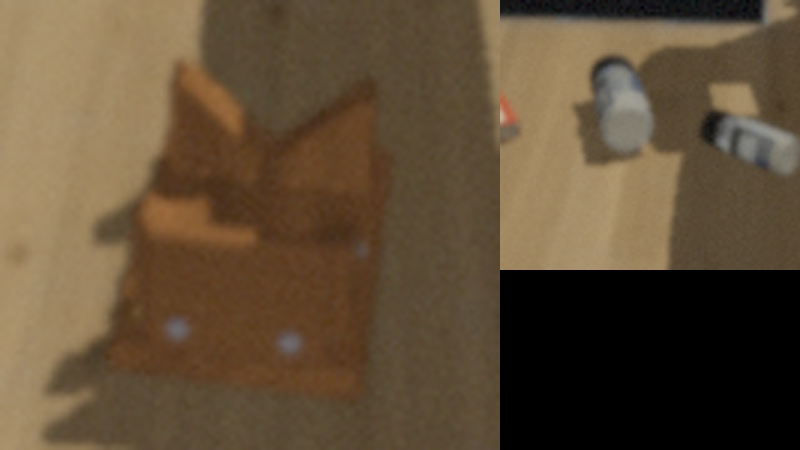

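Side crop: the cradle's bottom edge on the stop side runs from (105,368) to (360,397) and the V is open at the top. The jar's round base is centred at about crop (627,126).

```bash
cat > p.py <<'E'
from h import *
s=grab('side');d=grab('top')
print('jar base side',onz(s,230+127/3-.33,135+126/3-.33,.0204))
for p in[(105,368),(360,397)]: print('side board',onz(s,245+p[0]/5-.4,225+p[1]/5-.4,0))
yaw=-.087;Ry=np.array([[np.cos(yaw),-np.sin(yaw)],[np.sin(yaw),np.cos(yaw)]])
o=np.array([.452,.1782])-Ry@[0,.002]
def cr(x,y,z): return np.r_[o+Ry@[x,y],z]
print('origin',o,'seat',cr(0,.055,.05))
for n,p in dict(bl=(-.042,.064,.0),br=(-.042,-.06,.012),tr=(.042,-.06,.012),tl=(.042,.064,0),stopTi1=(.03,.055,.061),stopTi2=(-.03,.055,.061),stopTo1=(.03,.064,.061),stopTo2=(-.03,.064,.061),rfar=(.036,-.044,.052),rfar2=(.036,-.028,.052),rnear=(-.036,-.044,.052),rl=(.036,.032,.052),rln=(-.036,.048,.052)).items():
    a=proj(d,cr(*p));b=proj(s,cr(*p))
    print(n,'crop1',((a-[125,210]+.5)*4+[400,0]).round(),'crop2',((b-[245,225]+.5)*5).round())
E
python3 p.py
```

```text
jar base side [ 0.52531574 -0.15145307  0.0204    ]
side board [0.49919373 0.23793291 0.        ]
side board [0.41618045 0.24301152 0.        ]
origin [0.45182622 0.17620756] seat [0.45660519 0.23099955 0.05      ]
bl crop1 [483. 222.] crop2 [362. 399.]
br crop1 [698. 241.] crop2 [396. 137.]
tr crop1 [711.  91.] crop2 [169. 112.]
tl crop1 [497.  74.] crop2 [106. 365.]
stopTi1 crop1 [487.  91.] crop2 [146. 206.]
stopTi2 crop1 [476. 203.] crop2 [335. 228.]
stopTo1 crop1 [471.  89.] crop2 [141. 224.]
stopTo2 crop1 [459. 201.] crop2 [332. 247.]
rfar crop1 [672.  95.] crop2 [179.  50.]
rfar2 crop1 [643.  93.] crop2 [171.  76.]
rnear crop1 [661. 229.] crop2 [381.  71.]
rl crop1 [533.  84.] crop2 [140. 182.]
rln crop1 [491. 215.] crop2 [355. 239.]
```

The two views agree within about 2 mm: cradle origin at (0.452, 0.176), yaw -5°, jar centre at (0.535, -0.200) with its axis at 103.7°. Moving above the jar.

Call:
move_arm(increments=[28,-16.7,5,0,1,28,-16.7,5,0,1,28,-16.7,5,0,1,28,-16.7,5,0,1,28,-16.7,5,0,1,28,-16.7,5,0,1,28,-16.7,5,0,1,28,-16.7,5,0,1])

```text
time: 1.02
tool_pos: [0.3671, -0.3955, 0.1912]
tool_rot: [0.0, 0.987, 0.158, 0.0]
contact_force: [1.6, -0.4, -0.7]
gripper_width: 1.003
grasp_force: 0.0
```

Call:
move_arm(increments=[28,-16.7,5,0,1,28,-16.7,5,0,1,28,-16.7,5,0,1,28,-16.7,5,0,1,28,-16.7,5,0,1,28,-16.7,5,0,1,28,-16.7,5,0,1,28,-16.7,5,0,1])

```text
time: 1.68
tool_pos: [0.5383, -0.1985, 0.1513]
tool_rot: [0.0, 0.987, 0.158, 0.0]
contact_force: [0.4, -0.8, -0.1]
gripper_width: 1.0
grasp_force: 0.0
```

Call:
move_arm(increments=[0,0,0,-0.12,1,0,0,0,-0.12,1,0,0,0,-0.12,1,0,0,0,-0.12,1,0,0,0,-0.12,1,0,0,0,-0.12,1,0,0,0,-0.12,1,0,0,0,-0.12,1])

```text
time: 2.35
tool_pos: [0.5374, -0.1998, 0.1513]
tool_rot: [0.0, 0.801, 0.599, -0.0]
contact_force: [-0.0, -0.5, -0.6]
gripper_width: 1.002
grasp_force: 0.0
```

Call:
move_arm(increments=[0,0,0,-0.12,1,0,0,0,-0.12,1,0,0,0,-0.12,1,0,0,0,-0.12,1,0,0,0,-0.052,1,0,0,0,0,1,0,0,0,0,1])

```text
time: 2.93
tool_pos: [0.5374, -0.1999, 0.1514]
tool_rot: [0.0, 0.618, 0.786, 0.0]
contact_force: [1.0, 0.3, -0.6]
gripper_width: 1.003
grasp_force: 0.0
```

```bash
cat > go.py <<'E'
from h import *
import sys
# usage: go.py x y z yawY(deg, direction of tool y, mod 180)
def pose():
    s=manip.state();q=s['tool_rot'];R=Ro.from_quat(np.r_[q[1:],q[0]]).as_matrix();return s,R
if __name__=='__main__':
    x,y,z,a=map(float,sys.argv[1:])
    s,R=pose();dp=R.T@(np.array([x,y,z])-s['tool_pos'])*1000
    cur=np.degrees(np.arctan2(R[1,1],R[0,1]));dw=(a-cur+90)%180-90
    print('t',round(s['time'],2),'pos',s['tool_pos'].round(4),'yawY',cur.round(2),'tilt',R[:,2].round(4),'-> mm',dp.round(1),'spin',np.radians(-dw).round(3),'F',np.round(s['contact_force'],1),'T',np.round(s['ft_torque'],2),'w',round(s['gripper_width'],3),'gf',round(s['grasp_force'],1))
E
python3 go.py .535 -.2 .003 13.7
python3 - <<'E'
from h import *
d=grab('top','t2.png')
cv2.imwrite('pics/crop3.png',cv2.resize(d['image'][170:290,270:410],None,fx=4,fy=4,interpolation=cv2.INTER_CUBIC))
E
```

```text
t 2.93 pos [ 0.5374 -0.1999  0.1514] yawY 13.61 tilt [ 1.e-04 -0.e+00 -1.e+00] -> mm [  0.5  -2.4 148.4] spin -0.002 F [ 1.   0.3 -0.6] T [ 0.05  0.02 -0.01] w 1.003 gf 0.0
```

Call:
move_arm(increments=[0.5,-2.4,25,0,1,0,0,25,0,1,0,0,25,0,1,0,0,25,0,1,0,0,20,0,1,0,0,12,0,1,0,0,6,0,1,0,0,0,0,1])

```text
time: 3.65
tool_pos: [0.5342, -0.1996, 0.0121]
tool_rot: [-0.001, 0.618, 0.786, -0.0]
contact_force: [0.3, 0.6, -0.1]
gripper_width: 1.0
grasp_force: 0.0
```

```bash
python3 go.py .535 -.2 .003 13.7
python3 - <<'E'
from h import *
d=grab('side','s3.png')
cv2.imwrite('pics/crop3.png',cv2.resize(d['image'][110:230,210:350],None,fx=4,fy=4,interpolation=cv2.INTER_CUBIC))
E
```

```text
t 3.65 pos [ 0.5342 -0.1996  0.0121] yawY 13.67 tilt [-0.0021  0.0011 -1.    ] -> mm [-0.6  0.7  9.1] spin -0.001 F [ 0.3  0.6 -0.1] T [-0.03  0.01 -0.02] w 1.0 gf 0.0
```

View pics/crop3.png

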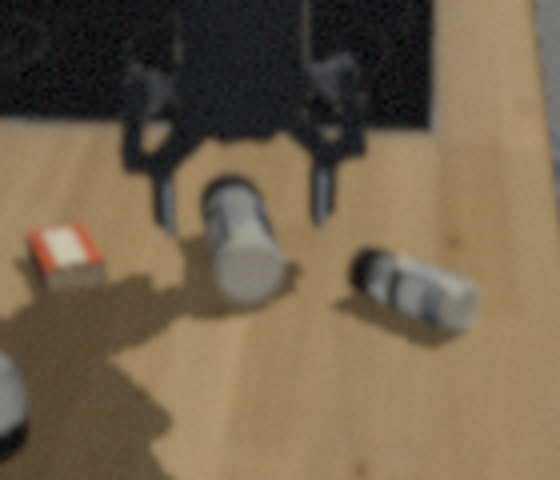

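The fingers, with tips at crop (167,225) and (320,220), straddle the jar (axis about x = 240 there) and clear the neighbours. Lowering the last bit and closing.

Call:
move_arm(increments=[0,0,5,0,1,0,0,4,0,1,0,0,0,0,0.5,0,0,0,0,0.3,0,0,0,0,0,0,0,0,0,0,0,0,0,0,0,0,0,0,0,0])

```text
time: 4.37
tool_pos: [0.5355, -0.2003, 0.005]
tool_rot: [0.001, 0.618, 0.786, 0.0]
contact_force: [0.2, -0.2, 2.6]
gripper_width: 0.461
grasp_force: 60.5
```

Call:
move_arm(increments=[0,0,0,0,0,0,0,0,0,0,0,0,0,0,0,0,0,0,0,0])

```text
time: 4.7
tool_pos: [0.5355, -0.2003, 0.005]
tool_rot: [0.001, 0.618, 0.786, 0.0]
contact_force: [-0.5, 0.2, 5.2]
gripper_width: 0.458
grasp_force: 60.7
```

```bash
python3 go.py .535 -.2 .003 13.7
```

```text
t 4.7 pos [ 0.5355 -0.2003  0.005 ] yawY 13.7 tilt [ 1.2e-03 -6.0e-04 -1.0e+00] -> mm [ 0.4 -0.5  2. ] spin -0.0 F [-0.5  0.2  5.2] T [ 0.04 -0.04  0.04] w 0.458 gf 60.7
```

Call:
move_arm(increments=[0,0,-5,0,0,0,0,-15,0,0,0,0,-20,0,0,0,0,-25,0,0,0,0,-25,0,0,0,0,-25,0,0,0,0,-15,0,0,0,0,-5,0,0])

```text
time: 5.37
tool_pos: [0.536, -0.2005, 0.1422]
tool_rot: [0.002, 0.618, 0.786, 0.0]
contact_force: [0.2, -0.2, -1.4]
gripper_width: 0.457
grasp_force: 60.6
```

```bash
python3 go.py .452 .150 .14 -5
python3 - <<'E'
from h import *
c=np.array([.452,.176]);y=-.0873;v=np.array([-np.sin(y),np.cos(y)])
print(c+v*.002, c+v*(.002-.012))
E
```

```text
t 5.37 pos [ 0.536  -0.2005  0.1422] yawY 13.7 tilt [ 0.0035 -0.0019 -1.    ] -> mm [360.4   1.4   1.2] spin 0.326 F [ 0.2 -0.2 -1.4] T [ 0.04 -0.09 -0.01] w 0.457 gf 60.6
[0.45217438 0.17799238] [0.45112811 0.16603808]
```

Call:
move_arm(increments=[12,0.3,0,0,0,24,0.3,0,0,0,28,0.3,0,0,0,28,0.3,0,0,0,28,0.3,0,0,0,28,0.3,0,0,0,28,0.3,0,0,0,28,0.3,0,0,0])

```text
time: 6.03
tool_pos: [0.4864, 0.0009, 0.1365]
tool_rot: [-0.002, 0.618, 0.786, -0.001]
contact_force: [1.7, 0.1, -1.4]
gripper_width: 0.463
grasp_force: 60.6
```

Call:
move_arm(increments=[28,0.3,0,0,0,28,0.3,0,0,0,28,0.3,0,0,0,28,0.3,0,0,0,26,0.3,0,0,0,20,0.3,0,0,0,10,0.3,0,0,0,4,0.3,0,0,0])

```text
time: 6.7
tool_pos: [0.4485, 0.1677, 0.1372]
tool_rot: [-0.001, 0.617, 0.787, -0.001]
contact_force: [0.6, -0.2, -1.5]
gripper_width: 0.457
grasp_force: 60.6
```

Call:
move_arm(increments=[0,0,0,0.06,0,0,0,0,0.1,0,0,0,0,0.1,0,0,0,0,0.066,0,0,0,0,0,0,0,0,0,0,0,0,0,0,0,0])

```text
time: 7.28
tool_pos: [0.4503, 0.166, 0.1388]
tool_rot: [-0.0, 0.737, 0.676, -0.0]
contact_force: [-0.3, -0.1, -0.7]
gripper_width: 0.459
grasp_force: 60.5
```

```bash
python3 go.py .451 .166 .14 -5
python3 - <<'E'
from h import *
t=grab('top','t4.png');s=grab('side','s4.png')
a=cv2.resize(t['image'][200:290,120:220],None,fx=4,fy=4,interpolation=cv2.INTER_CUBIC)
b=cv2.resize(s['image'][200:290,240:340],None,fx=4,fy=4,interpolation=cv2.INTER_CUBIC)
cv2.imwrite('pics/crop4.png',np.hstack([a,b]))
E
```

```text
t 7.28 pos [0.4503 0.166  0.1388] yawY -4.94 tilt [-1.e-03 -3.e-04 -1.e+00] -> mm [ 0.   0.6 -1.3] spin 0.001 F [-0.3 -0.1 -0.7] T [ 0.01  0.01 -0.05] w 0.459 gf 60.5
```

View pics/crop4.png

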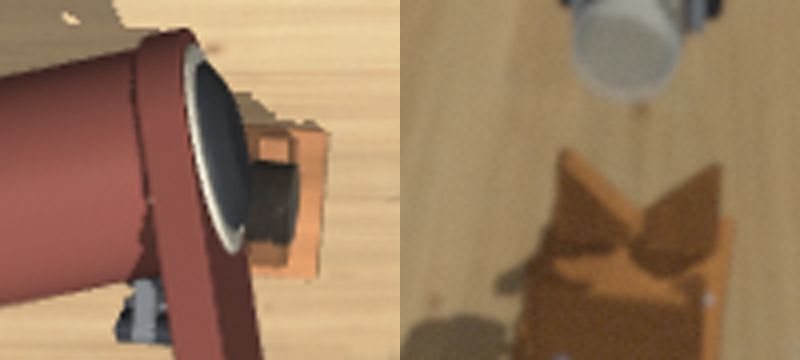

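The top crop shows the cap past the wrist, its end edge from (300,165) to (294,243). The side crop shows the jar's base disc centred at about (628,48) and, below it, the V with its notch at about (632,240).

Run:
```python
from h import *
t=grab('top');s=grab('side');z=.1388-.005+.0204
A=[onz(t,120+x/4-.4,200+y/4-.4,z) for x,y in[(300,165),(294,243)]];print('cap',A,(A[0]+A[1])/2, np.linalg.norm(A[0]-A[1]))
print('base',onz(s,240+228/4-.4,200+48/4-.4,z))
c=np.array([.4503,.166]);v=np.array([.0872,.9962])
print('expected cap',c-v*.0525,'base',c+v*.0525)
for zz in (.15,.158): print(onz(s,240+228/4-.4,200+48/4-.4,zz))
```

```text
cap [array([0.46420628, 0.11237107, 0.1542    ]), array([0.42667253, 0.11520007, 0.1542    ])] [0.44543941 0.11378557 0.1542    ] 0.037640203737690336
base [0.45291503 0.21237953 0.1542    ]
expected cap [0.445722  0.1136995] base [0.454878  0.2183005]
[0.45313713 0.2056942  0.15      ]
[0.45271408 0.21842817 0.158     ]
```

Call:
move_arm(increments=[0,0.8,12,0,0,0,0,22,0,0,0,0,22,0,0,0,0,20,0,0,0,0,14,0,0,0,0,6,0,0,0,0,3,0,0,0,0,0,0,0])

```text
time: 8.15
tool_pos: [0.451, 0.1663, 0.0397]
tool_rot: [-0.0, 0.737, 0.676, -0.0]
contact_force: [-0.6, -0.6, -0.4]
gripper_width: 0.456
grasp_force: 60.5
```

```bash
python3 go.py .452 .176 .0346 -5
```

```text
t 8.15 pos [0.451  0.1663 0.0397] yawY -4.98 tilt [-1.1e-03 -2.0e-04 -1.0e+00] -> mm [9.7 0.1 5.1] spin 0.0 F [-0.6 -0.6 -0.4] T [-0.03 -0.03  0.04] w 0.456 gf 60.5
```

Now slide towards the stop, slowing before contact.

Call:
move_arm(increments=[3,0,0,0,0,3,0,0,0,0,2,0,0,0,0,1,0,0,0,0,0,0,0,0,0])

```text
time: 8.57
tool_pos: [0.4526, 0.1758, 0.0409]
tool_rot: [0.0, 0.737, 0.676, 0.001]
contact_force: [0.3, -0.3, -1.3]
gripper_width: 0.458
grasp_force: 60.5
```

Call:
move_arm(increments=[0.5,0,0,0,0,0.5,0,0,0,0,0.5,0,0,0,0,0,0,0,0,0])

```text
time: 8.9
tool_pos: [0.4523, 0.1769, 0.0403]
tool_rot: [0.0, 0.737, 0.676, 0.0]
contact_force: [-0.6, -0.1, 0.2]
gripper_width: 0.457
grasp_force: 60.5
```

```bash
python3 go.py .452 .178 .0346 -5
```

```text
t 8.9 pos [0.4523 0.1769 0.0403] yawY -4.98 tilt [ 0.  0. -1.] -> mm [ 1.1 -0.4  5.7] spin 0.0 F [-0.6 -0.1  0.2] T [-0.04  0.   -0.02] w 0.457 gf 60.5
```

Call:
move_arm(increments=[0.5,0,0,0,0,0.5,0,0,0,0,0,0,0,0,0])

```text
time: 9.15
tool_pos: [0.4523, 0.1779, 0.0403]
tool_rot: [-0.0, 0.737, 0.676, -0.0]
contact_force: [0.1, -0.3, -0.5]
gripper_width: 0.459
grasp_force: 60.5
```

Call:
move_arm(increments=[0.5,0,0,0,0,0,0,0,0,0,0,0,0,0,0])

```text
time: 9.4
tool_pos: [0.4524, 0.1784, 0.0403]
tool_rot: [-0.0, 0.737, 0.676, -0.0]
contact_force: [-0.4, -1.0, -1.1]
gripper_width: 0.455
grasp_force: 60.5
```

Call:
move_arm(increments=[0.5,0,0,0,0,0,0,0,0,0,0,0,0,0,0])

```text
time: 9.65
tool_pos: [0.4524, 0.1787, 0.0403]
tool_rot: [0.0, 0.737, 0.676, -0.0]
contact_force: [-1.2, -1.8, -0.5]
gripper_width: 0.458
grasp_force: 60.5
```

Call:
move_arm(increments=[0.5,0,0,0,0,0,0,0,0,0,0,0,0,0,0])

```text
time: 9.9
tool_pos: [0.4525, 0.1788, 0.0403]
tool_rot: [0.0, 0.737, 0.676, -0.001]
contact_force: [-0.6, -5.1, -0.8]
gripper_width: 0.459
grasp_force: 60.5
```

Call:
move_arm(increments=[0,0,0,0,0])

```text
time: 9.98
tool_pos: [0.4525, 0.1788, 0.0402]
tool_rot: [0.0, 0.737, 0.676, -0.001]
contact_force: [-0.4, -5.2, 0.9]
gripper_width: 0.458
grasp_force: 60.5
```

```bash
python3 go.py .452 .178 .0346 -5
```

```text
t 9.98 pos [0.4525 0.1788 0.0402] yawY -4.97 tilt [-2.0e-04 -1.3e-03 -1.0e+00] -> mm [-0.8 -0.4  5.6] spin 0.0 F [-0.4 -5.2  0.9] T [-0.81  0.03  0.07] w 0.458 gf 60.5
```

Stop contact confirmed (5 N). Easing off slightly and lowering.

Call:
move_arm(increments=[-0.5,0,1,0,0,0,0,1,0,0,0,0,1,0,0,0,0,0.5,0,0,0,0,0,0,0,0,0,0,0,0])

```text
time: 10.48
tool_pos: [0.4527, 0.1788, 0.0369]
tool_rot: [0.0, 0.737, 0.676, 0.0]
contact_force: [0.5, -5.5, 1.6]
gripper_width: 0.457
grasp_force: 60.5
```

Call:
move_arm(increments=[0,0,0.5,0,0,0,0,0.5,0,0,0,0,0,0,0,0,0,0,0,0])

```text
time: 10.82
tool_pos: [0.4527, 0.1788, 0.036]
tool_rot: [0.0, 0.737, 0.676, 0.0]
contact_force: [1.0, -5.6, 2.1]
gripper_width: 0.46
grasp_force: 60.6
```

```bash
python3 go.py .452 .178 .0346 -5
```

```text
t 10.82 pos [0.4527 0.1788 0.036 ] yawY -4.98 tilt [ 5.e-04 -3.e-04 -1.e+00] -> mm [-0.8 -0.6  1.4] spin 0.0 F [ 1.  -5.6  2.1] T [-0.76  0.    0.06] w 0.46 gf 60.6
```

Call:
move_arm(increments=[0,0,0.5,0,0,0,0,0.5,0,0,0,0,0,0,0,0,0,0,0,0])

```text
time: 11.15
tool_pos: [0.4528, 0.1788, 0.0351]
tool_rot: [0.0, 0.737, 0.676, 0.0]
contact_force: [-0.9, -5.9, 2.8]
gripper_width: 0.451
grasp_force: 60.8
```

Call:
move_arm(increments=[0,0,0.4,0,0,0,0,0,0,0,0,0,0,0,0])

```text
time: 11.4
tool_pos: [0.4528, 0.1788, 0.0351]
tool_rot: [0.0, 0.737, 0.676, 0.0]
contact_force: [-0.8, -5.6, 4.6]
gripper_width: 0.463
grasp_force: 60.9
```

```bash
python3 go.py .452 .178 .0346 -5
```

```text
t 11.4 pos [0.4528 0.1788 0.0351] yawY -4.95 tilt [ 5.e-04 -5.e-04 -1.e+00] -> mm [-0.8 -0.8  0.5] spin 0.001 F [-0.8 -5.6  4.6] T [-0.76  0.19  0.19] w 0.463 gf 60.9
```

Call:
move_arm(increments=[0,0,0.5,0,0,0,0,0,0,0,0,0,0,0,0])

```text
time: 11.65
tool_pos: [0.4529, 0.1787, 0.035]
tool_rot: [0.0, 0.737, 0.676, -0.0]
contact_force: [-3.1, -5.8, 7.1]
gripper_width: 0.462
grasp_force: 61.2
```

```bash
python3 go.py .452 .178 .0346 -5
```

```text
t 11.65 pos [0.4529 0.1787 0.035 ] yawY -4.94 tilt [ 2.e-04 -7.e-04 -1.e+00] -> mm [-0.8 -0.8  0.4] spin 0.001 F [-3.1 -5.8  7.1] T [-0.89  0.45  0.17] w 0.462 gf 61.2
```

The far slope carries more (Fx -3 N), so shift slightly toward the robot.

Call:
move_arm(increments=[0,-0.5,0,0,0,0,0,0,0,0,0,0,0,0,0])

```text
time: 11.9
tool_pos: [0.4528, 0.1787, 0.035]
tool_rot: [0.001, 0.737, 0.676, 0.0]
contact_force: [-0.7, -6.6, 5.9]
gripper_width: 0.461
grasp_force: 61.0
```

Call:
move_arm(increments=[0,0,0.4,0,0,0,0,0,0,0,0,0,0,0,0])

```text
time: 12.15
tool_pos: [0.4529, 0.1787, 0.035]
tool_rot: [0.001, 0.737, 0.676, 0.0]
contact_force: [-1.3, -6.0, 8.8]
gripper_width: 0.46
grasp_force: 61.2
```

```bash
python3 go.py .452 .178 .0346 -5
```

```text
t 12.15 pos [0.4529 0.1787 0.035 ] yawY -4.94 tilt [ 1.3e-03 -8.0e-04 -1.0e+00] -> mm [-0.8 -0.8  0.4] spin 0.001 F [-1.3 -6.   8.8] T [-0.88  0.34  0.19] w 0.46 gf 61.2
```

Call:
move_arm(increments=[0,-0.2,0,-0.008,0,0,0,0.5,0,0,0,0,0,0,0,0,0,0,0,0])

```text
time: 12.48
tool_pos: [0.4529, 0.1789, 0.0348]
tool_rot: [0.001, 0.734, 0.679, 0.0]
contact_force: [-2.9, -6.8, 9.9]
gripper_width: 0.452
grasp_force: 61.5
```

```bash
python3 go.py .452 .178 .0346 -5; sleep 0; python3 go.py .452 .178 .0346 -5
```

```text
t 12.48 pos [0.4529 0.1789 0.0348] yawY -4.51 tilt [ 1.6e-03 -5.0e-04 -1.0e+00] -> mm [-0.9 -0.8  0.2] spin 0.009 F [-2.9 -6.8  9.9] T [-0.95  0.43  0.06] w 0.452 gf 61.5
t 12.48 pos [0.4529 0.1789 0.0348] yawY -4.51 tilt [ 1.6e-03 -5.0e-04 -1.0e+00] -> mm [-0.9 -0.8  0.2] spin 0.009 F [-2.9 -6.8  9.9] T [-0.95  0.43  0.06] w 0.452 gf 61.5
```

Call:
move_arm(increments=[-0.2,-0.6,0,0,0,0,0,0.5,0,0,0,0,0,0,0,0,0,0,0,0])

```text
time: 12.82
tool_pos: [0.4528, 0.1789, 0.0348]
tool_rot: [0.001, 0.734, 0.679, 0.001]
contact_force: [-2.9, -6.7, 11.0]
gripper_width: 0.458
grasp_force: 61.7
```

```bash
python3 go.py .452 .178 .0346 -5
```

```text
t 12.82 pos [0.4528 0.1789 0.0348] yawY -4.51 tilt [ 2.9e-03 -1.0e-04 -1.0e+00] -> mm [-0.9 -0.8  0.2] spin 0.008 F [-2.9 -6.7 11. ] T [-0.85  0.33  0.03] w 0.458 gf 61.7
```

Call:
move_arm(increments=[0,-0.8,0,0,0,0,0,0.3,0,0,0,0,0,0,0,0,0,0,0,0])

```text
time: 13.15
tool_pos: [0.4528, 0.1789, 0.0348]
tool_rot: [0.002, 0.734, 0.679, 0.002]
contact_force: [0.0, -5.8, 10.3]
gripper_width: 0.453
grasp_force: 61.4
```

```bash
python3 go.py .452 .178 .0346 -5;python3 - <<'E'
from h import *
s=grab('side','s5.png');t=grab('top')
a=cv2.resize(s['image'][215:315,245:345],None,fx=4,fy=4,interpolation=cv2.INTER_CUBIC)
b=cv2.resize(t['image'][200:300,125:225],None,fx=4,fy=4,interpolation=cv2.INTER_CUBIC)
cv2.imwrite('pics/crop5.png',np.hstack([a,b]))
E
```

```text
t 13.15 pos [0.4528 0.1789 0.0348] yawY -4.51 tilt [ 4.9e-03 -2.0e-04 -1.0e+00] -> mm [-0.9 -0.7  0.2] spin 0.009 F [ 0.  -5.8 10.3] T [-0.99  0.04  0.11] w 0.453 gf 61.4
```

View pics/crop5.png

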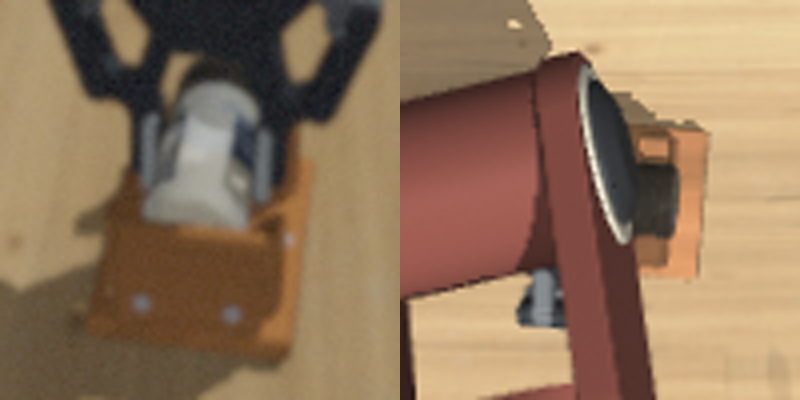

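The jar lies in the V with its base against the stop (side crop about (195,215)), the fingers in the gap; the side force is balanced. Pressing up to about 15 N.

Call:
move_arm(increments=[0,-0.1,0.4,0,0,0,0,0.4,0,0,0,0,0,0,0,0,0,0,0,0])

```text
time: 13.58
tool_pos: [0.4528, 0.1789, 0.0347]
tool_rot: [0.002, 0.734, 0.679, 0.002]
contact_force: [-3.0, -7.8, 15.4]
gripper_width: 0.456
grasp_force: 62.1
```

```bash
python3 go.py .452 .178 .0346 -5
```

```text
t 13.58 pos [0.4528 0.1789 0.0347] yawY -4.5 tilt [ 4.6e-03 -4.0e-04 -1.0e+00] -> mm [-1.  -0.8  0.1] spin 0.009 F [-3.  -7.8 15.4] T [-1.15  0.4   0.08] w 0.456 gf 62.1
```

Call:
move_arm(increments=[0,-0.5,0,0,0,0,0,0,0,0,0,0,0,0,0,0,0,0,0,0])

```text
time: 13.92
tool_pos: [0.4528, 0.1789, 0.0347]
tool_rot: [0.002, 0.734, 0.679, 0.002]
contact_force: [0.0, -7.8, 13.8]
gripper_width: 0.459
grasp_force: 61.7
```

Call:
move_arm(increments=[0,0,0,0,0,0,0,0,0,0,0,0,0,0,0,0,0,0,0,0,0,0,0,0,0,0,0,0,0,0])

```text
time: 14.42
tool_pos: [0.4528, 0.1789, 0.0347]
tool_rot: [0.002, 0.734, 0.679, 0.002]
contact_force: [-0.8, -6.3, 13.8]
gripper_width: 0.455
grasp_force: 61.7
```

Stable at about 14 N, balanced on both slopes and against the stop.

```bash
python3 -c "
from plant import manip
print(manip.job_done())"
```

```text
the job is handed in; nothing more can be done
None
```

The jar is handed in lying in the cradle's V with its base against the end stop, and the gripper is still holding it down at about 14 N with almost no sideways force; no verdict came back.

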